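# Clear the file off the kiln console and start the kiln

## Task

Someone left a hand file lying across the kiln's control console, over its keys. Lift it off and lay it gently down in the wooden tray so that it lies flat on the floor of the tray, then start the kiln by pressing its keys right down one at a time, letting each spring back: first the round key, then the long bar key, then the square key. Press no key before the file is in the tray, never press the plus-shaped key, and leave the little tub and the anvil between console and tray where they stand.

Things in the scene. Friction and masses are not known exactly. Their poses are not given: they have to be found in the camera images.
- file: The hand file, 280 long overall, lying with its flat underside on the console's two cheeks, above the keys. Origin: underside at the balance point; x towards the tip, z up. Steel blade 24 wide, 10 thick, from x = -45 to x = +130; wooden handle 26 wide, 18 thick, from x = -150 to x = -45. About 0.3 kg.
- file_tip (a point): Middle of the blade's end, at the underside, x = +130 on the file.
- file_butt (a point): Middle of the handle's end, at the underside, x = -150 on the file.
- tray: Shallow open wooden tray fixed to the bench, 130 (its x) by 340 (its y) by 28 high outside, walls and floor 5 thick. Origin: centre of its underside, on the bench. It may be left or right.
- console: The kiln console, a grey steel box fixed to the bench, left or right, 130 (its x) by 216 (its y). Origin: centre of its underside. Deck at z 50; a cheek 12 thick at each y end rises to z 80. Four white spring keys stand between them at y = -69, -23, 23, 69 in varying order, tops at z 62, below the file. Pitch 46.
- round_key_top (a point): Centre of the top of the round key, a disc 18 across.
- bar_key_top (a point): Centre of the top of the bar key, a narrow bar 38 (console's x) by 12.
- square_key_top (a point): Centre of the top of the square key, 28 by 28.
- cross_key_top (a point): Centre of the top of the plus-shaped key, two crossing bars 32 by 10: it aborts the firing.
- round_key (a joint): Travel of the round key: 0 up, 0.006 m fully down (about 4 N); springs back.
- bar_key (a joint): Travel of the bar key: 0 up, 0.006 m fully down (about 4 N); springs back.
- square_key (a joint): Travel of the square key: 0 up, 0.006 m fully down (about 4 N); springs back.
- cross_key (a joint): Travel of the cross key: 0 up, 0.006 m fully down (about 4 N); springs back.
- tub: Bystander: small white plastic tub, 52 across x 45 high, with a lid, between console and tray (mm). Origin: underside.
- anvil: Bystander: small steel anvil, 70 x 40 x 48 high with a 30 long horn, between console and tray (mm). Origin: underside.

How it is judged:
By the outcome, as a careful person would: the job done as asked, in the order asked, and still so for the second after the job is handed in, with the robot touching nothing.
It also fails if it takes over 61 s, if anything falls off the work surface, if the arm or the gripper's body presses on something with over 40 N, if the wrist force passes 120 N, or if a joint passes its speed limit or range.

## Robot

A 6-joint arm with a two-finger parallel gripper is mounted at the origin on the work surface. World frame = base frame: x ahead of the robot, y to its left, z up, the work surface at z = 0. Lengths are in m, angles in rad, forces in N, time in s.
With the tool pointing down it reaches from about 0.375 to 0.925 m from the base axis. Payload 5.7 kg.
Tool frame: the origin (TCP) lies midway between the tips of the shut fingers; the grasp point (between the pads) lies 19 mm behind it; y points along the fingers, z is the direction in which the jaws open and shut, and the axes are right-handed (so a half turn about y gives the same grasp; the last joint's range is limited). The gripper opens to 85 mm and grips with 20 to 120 N. Pads are 22 mm wide; open, the fingers measure 114 mm over their backs; the gripper's body (76 mm by 85 mm) begins 54 mm behind the grasp point. The pads swing forward as they close: fully open they stand 13 mm farther back than shut.
Start: joints at [-1.271, 0.359, 1.51, -0, 1.272, -0.115], TCP at [0.242, -0.549, 0.231] pointing down, gripper open.
Joint ranges: [-2.97, 2.97], [-1.01, 2.36], [0.21, 2.38], [-0.96, 4.11], [0.2, 2.71], [-2.98, 2.98]. Speed limits (rad/s): [2.39, 2.39, 3.14, 3.14, 3.14, 3.14].

## Interface

Orientations are given as a 3x3 rotation matrix whose columns are the frame's x, y, z axes.
In Python, from cell import manip, viewer gives the robot as it stands.
- The arm moves only by the tool jog_arm, never from a script. Its argument "commands" is a list of rows, each a list of 6 numbers: the shift along the tool's x, y, z in mm, then the turn, a rotation vector about the tool's x, y, z in degrees. In form: [[x, y, z, rx, ry, rz], ...]. A call has exactly 8 rows; each row shifts and turns the commanded pose from where the row before left it, along the tool's axes as they then stand; what a row does not reach is not made up. A row lasts 1/12 s, in which the tool goes at most 41.7 mm and 7.16 degrees, less where a joint would pass 70% of its speed; a pose out of reach is approached as far as the arm can. A call with a gripper value outside its range is refused whole. "hand" is the finger opening in mm, from 0 to 85.4, set as the call begins (left out, the last holds). The fingers move at their own pace and stop on an object; "newtons" is the grip in N (left out, the last holds). Time passes only in rows, so rows that do not move let the fingers close, or fill a call up. It gives the time, the measured TCP pose, the force and the opening at its end, in the units of the state.
- manip.get_obs(): the state, without advancing time (a new reading comes with each control period).
- viewer.camera(name): name is "scene" or "top" or "wrist"; returns the picture (384x512x3 uint8, blue, green, red); there is no depth.
- viewer.get_calibration(name): a dict with "camera_matrix" (3x3 intrinsics, pixels), "D" ([k1, k2, p1, p2, k3] as OpenCV has them; the pictures are not rectified), "R" (3x3) and "t" (3): a world point X has camera coordinates R X + t; the wrist camera has in their place "T_tool_cam" (4x4, takes a point from camera to tool coordinates, whose origin is the TCP and whose axes are the tool frame's). Camera axes: x right, y down, z forward; pixel columns grow to the right and rows downward; lengths in m; the calibration is good to about 2 mm. A picture is of the moment at which its call begins: read the wrist's pose just before it. get_calibration takes no time and is no camera call.
- manip.finish_job(): hands the job in, once; it reports no verdict.
The state is a dict: "clock": time; "q": joint angles; "dq": joint speeds; "joint_efforts": joint torques, N m; "tcp_pos": TCP position; "orientation": TCP orientation; "ft_force": force on the tool from outside, world axes, zero at the start; "wrist_torque": the same for the moment, N m; "gripper_width": finger opening in m.
Only numpy, scipy, OpenCV 4.12 (cv2) and the standard library are available. Lean on these libraries where they do the work, as an engineer would, in place of code of your own. Each camera call takes 0.05 s, during which the arm holds its last target. There are 200 camera calls.

## Working session

There is one attempt and no reset: what is moved stays moved. The work goes in short steps, Python scripts to look and compute and a tool call to move; the robot and the scene stay as the last step left them, time stands still between calls to the robot, and variables do not carry over. Pictures are saved under pics/ and viewed, and the job is handed in when it is done.

Besides the shell and the picture viewer there is one more tool, called after "Emit:" in YAML: its name, and indented under it one key for each argument. jog_arm: Moves the arm, as the interface text tells. Its arguments: {"type":"object","properties":{"commands":{"type":"array"},"hand":{"type":"number"},"newtons":{"type":"number"}},"required":["commands"]}

```bash
mkdir -p pics; cat > h.py <<'E'
import cv2,numpy as np
from cell import manip,viewer
def K(n):
    c=viewer.get_calibration(n); return np.array(c["camera_matrix"]),np.array(c["D"]),c
def pose(n,o=None):
    k,D,c=K(n)
    if n!="wrist": return np.array(c["R"]),np.array(c["t"]).ravel()
    o=o or manip.get_obs()
    T=np.eye(4);T[:3,:3]=o["orientation"];T[:3,3]=o["tcp_pos"]
    M=np.linalg.inv(T@np.array(c["T_tool_cam"])); return M[:3,:3],M[:3,3]
def ray(n,uv,z,o=None):
    k,D,_=K(n);R,t=pose(n,o)
    p=cv2.undistortPoints(np.float64(uv).reshape(-1,1,2),k,D).reshape(-1,2)
    d=np.c_[p,np.ones(len(p))]@R; C=-R.T@t
    return C+d*((z-C[2])/d[:,2])[:,None]
def proj(n,X,o=None):
    k,D,_=K(n);R,t=pose(n,o)
    return cv2.projectPoints(np.float64(X).reshape(-1,1,3),cv2.Rodrigues(R)[0],t,k,D)[0].reshape(-1,2)
def snap(n,f,s=1.5,crop=None):
    im=viewer.camera(n)
    cv2.imwrite("pics/raw_"+f,im)
    if crop: x0,y0,x1,y1=crop; im=im[y0:y1,x0:x1]
    cv2.imwrite("pics/"+f,cv2.resize(im,None,fx=s,fy=s,interpolation=cv2.INTER_CUBIC))
E
python3 - <<'E'
from h import *
np.set_printoptions(precision=3,suppress=True)
o=manip.get_obs();print(o)
for n in("scene","top","wrist"): snap(n,n+"0.png")
for n in("scene","top"):
    R,t=pose(n);print(n,-R.T@t,R)
print(K("wrist")[2])
E
```

```text
{'clock': 0.0, 'q': array([-1.271,  0.359,  1.511, -0.   ,  1.272, -0.115]), 'dq': array([-0.001,  0.001,  0.001, -0.   , -0.001, -0.   ]), 'joint_efforts': array([ -0.002, -52.762, -27.862,  -0.001,   0.013,   0.   ]), 'tcp_pos': array([ 0.242, -0.548,  0.23 ]), 'orientation': array([[-0.915, -0.001,  0.403],
       [-0.403,  0.002, -0.915],
       [-0.   , -1.   , -0.002]]), 'ft_force': array([ 0.194, -0.564, -0.232]), 'wrist_torque': array([ 0.017, -0.006,  0.032]), 'gripper_width': 0.08545686231798381}
scene [ 1.09  -0.107  0.869] [[ 0.137  0.991  0.005]
 [ 0.807 -0.108 -0.581]
 [-0.575  0.084 -0.814]]
top [0.426 0.008 1.011] [[ 0.026 -1.     0.005]
 [-0.99  -0.026 -0.136]
 [ 0.136 -0.001 -0.991]]
{'camera_matrix': array([[346.369,   0.   , 252.101],
       [  0.   , 346.369, 189.262],
       [  0.   ,   0.   ,   1.   ]]), 'D': array([-0.07,  0.  ,  0.  ,  0.  ,  0.  ]), 'T_tool_cam': array([[-0.   ,  0.949,  0.316, -0.082],
       [-0.002, -0.316,  0.949, -0.144],
       [ 1.   , -0.   ,  0.002,  0.   ],
       [ 0.   ,  0.   ,  0.   ,  1.   ]])}
```

View pics/top0.png

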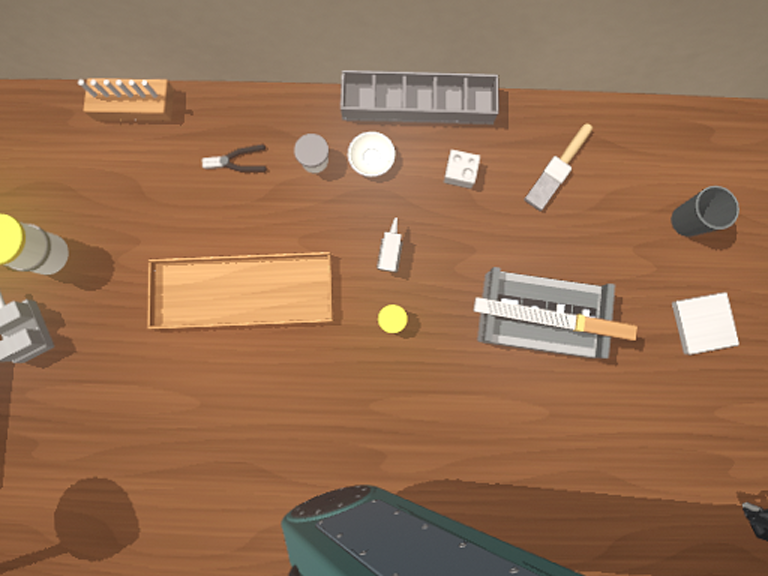

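View pics/scene0.png

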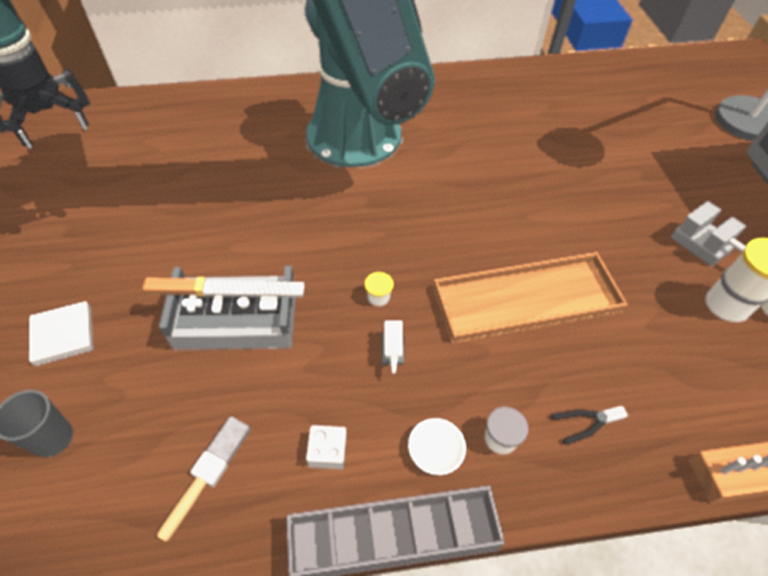

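View pics/wrist0.png

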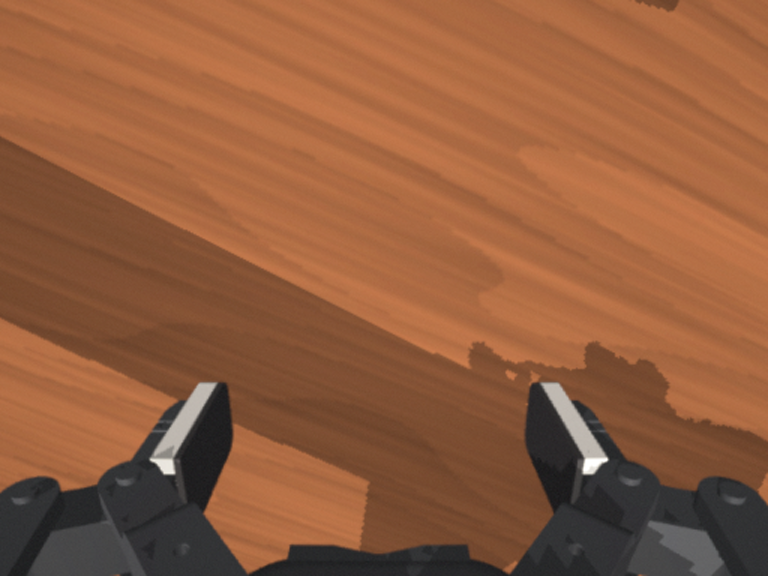

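The console is on the robot's right (about px 550,315 in the top view) with the file across it, handle to the right. The tray is at about (240,290), and the tub (392,319) and anvil (390,245) stand between them. In the scene view the keys run, left to right, cross, bar, round, square. I'll take enlarged crops to measure.

```bash
python3 - <<'E'
from h import *
im=cv2.imread("pics/raw_top0.png")
cv2.imwrite("pics/topA.png",cv2.resize(im[165:250,305:435],None,fx=6,fy=6,interpolation=cv2.INTER_CUBIC))
cv2.imwrite("pics/topB.png",cv2.resize(im[155:230,90:230],None,fx=5.5,fy=5.5,interpolation=cv2.INTER_CUBIC))
im=cv2.imread("pics/raw_scene0.png")
cv2.imwrite("pics/scA.png",cv2.resize(im[170:240,85:215],None,fx=6,fy=6,interpolation=cv2.INTER_CUBIC))
E
```

```text
(no output)
```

View pics/topA.png

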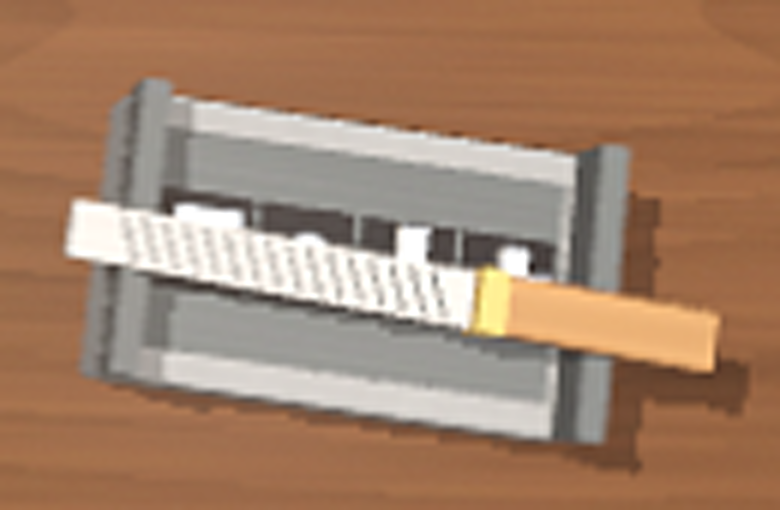

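View pics/topB.png

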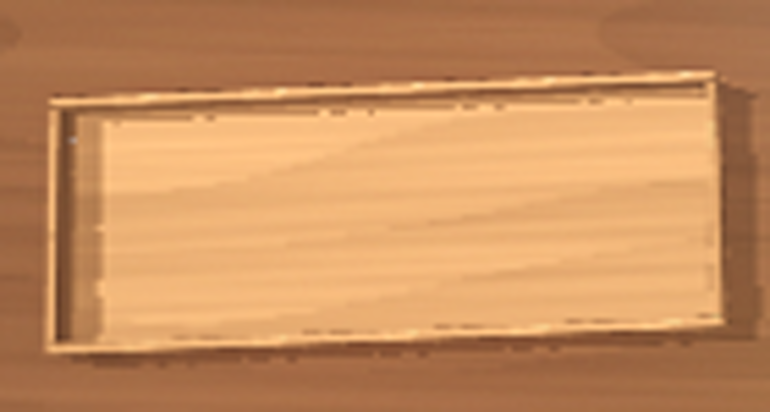

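View pics/scA.png

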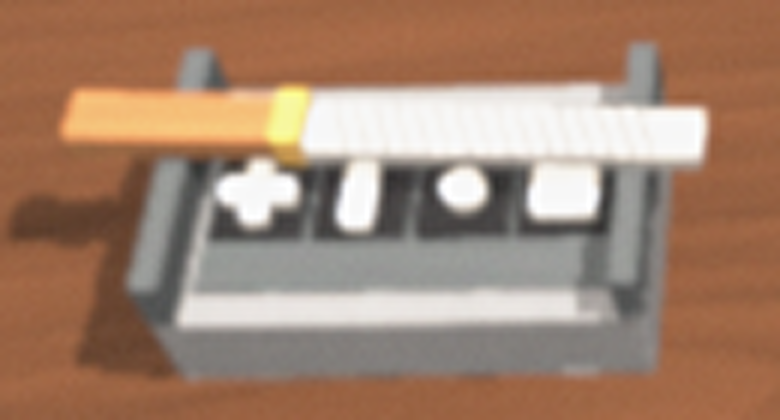

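```bash
python3 - <<'E'
from h import *
np.set_printoptions(precision=4,suppress=True)
A=lambda p:np.array(p)/6+[305,165]-.4
B=lambda p:np.array(p)/5.5+[90,155]-.4
S=lambda p:np.array(p)/6+[85,170]-.4
c=ray("top",A([(137,80),(630,148),(605,442),(108,378)]),.08);print("console",c,c.mean(0));
d=(c[0]+c[3]-c[1]-c[2])[:2];print("len",np.linalg.norm(d)/2,np.linalg.norm((c[0]+c[1]-c[2]-c[3])[:2])/2,"yaw",np.degrees(np.arctan2(-d[0],d[1])))
f=ray("top",A([(70,228)]),.09)[0];b=ray("top",A([(716,343)]),.098)[0];
d=f-b;print("file",f,b,np.linalg.norm(d[:2]),"yaw of x",np.degrees(np.arctan2(d[1],d[0])), "bal",b+d*150/280)
t=ray("top",B([(50,100),(717,72),(724,323),(48,352)]),.028);print("tray",t,t.mean(0))
d=(t[0]+t[3]-t[1]-t[2])[:2];print(np.linalg.norm(d)/2,"yaw",np.degrees(np.arctan2(-d[0],d[1])))
print("keys scene",ray("scene",S([(257,192),(357,197),(463,190),(563,190)]),.062))
fs=ray("scene",S([(707,132)]),.09)[0];bs=ray("scene",S([(66,117)]),.098)[0];print("file scene",fs,bs,np.linalg.norm((fs-bs)[:2]))
print("tub", ray("top",[(392/1.5,319/1.5)],.045),"anvil",ray("top",[(390/1.5,250/1.5)],.048))
E
```

```text
console [[ 0.584  -0.1825  0.08  ]
 [ 0.5597 -0.4007  0.08  ]
 [ 0.4311 -0.3859  0.08  ]
 [ 0.4537 -0.1699  0.08  ]] [ 0.5071 -0.2847  0.08  ]
len 0.21834369131518097 0.13020115260492235 yaw -6.158375616806402
file [ 0.5171 -0.1515  0.09  ] [ 0.474  -0.4276  0.098 ] 0.27947608017403386 yaw of x 81.12850383110391 bal [ 0.4971 -0.2797  0.0937]
tray [[0.5905 0.4451 0.028 ]
 [0.6137 0.1063 0.028 ]
 [0.4869 0.0979 0.028 ]
 [0.463  0.4353 0.028 ]] [0.5386 0.2711 0.028 ]
0.338931171675298 yaw 3.9799773137415375
keys scene [[ 0.503  -0.3504  0.062 ]
 [ 0.5118 -0.3059  0.062 ]
 [ 0.5143 -0.2588  0.062 ]
 [ 0.5203 -0.2142  0.062 ]]
file scene [ 0.5172 -0.1464  0.09  ] [ 0.4775 -0.4247  0.098 ] 0.2810354723214881
tub [[ 0.4905 -0.0114  0.045 ]] anvil [[ 0.6156 -0.0047  0.048 ]]
```

```bash
cat >> h.py <<'E'
from scipy.spatial.transform import Rotation as Rn, Slerp
def goalR(psi):
    a=np.radians(psi);z=np.array([np.cos(a),np.sin(a),0]);y=np.array([0,0,-1.]);return np.c_[np.cross(y,z),y,z]
def plan(p,psi,n,pad=0):
    o=manip.get_obs();R0=np.array(o["orientation"]);p0=np.array(o["tcp_pos"])
    rv=Rn.from_matrix(R0.T@goalR(psi)).as_rotvec(degrees=True)/n
    for i in range(n):
        Ri=R0@Rn.from_rotvec(rv*i,degrees=True).as_matrix()
        print(np.r_[np.round(Ri.T@(np.array(p)-p0)/n*1e3,1),np.round(rv,2)].tolist(),end=",\n")
E
python3 -c "
from h import *
plan([.497,-.28,.19],-8.5,14)"
```

```text
[-24.4, 2.9, -10.2, 0.01, -4.12, -0.0],
[-25.1, 2.9, -8.4, 0.01, -4.12, -0.0],
[-25.6, 2.9, -6.6, 0.01, -4.12, -0.0],
[-26.0, 2.9, -4.7, 0.01, -4.12, -0.0],
[-26.3, 2.9, -2.8, 0.01, -4.12, -0.0],
[-26.5, 2.9, -0.9, 0.01, -4.12, -0.0],
[-26.5, 2.9, 1.0, 0.01, -4.12, -0.0],
[-26.3, 2.9, 2.9, 0.01, -4.12, -0.0],
[-26.0, 2.9, 4.7, 0.01, -4.12, -0.0],
[-25.6, 2.9, 6.6, 0.01, -4.12, -0.0],
[-25.1, 2.9, 8.4, 0.01, -4.12, -0.0],
[-24.4, 2.9, 10.2, 0.01, -4.12, -0.0],
[-23.6, 2.9, 11.9, 0.01, -4.12, -0.0],
[-22.7, 2.9, 13.6, 0.01, -4.12, -0.0],
```

Emit:
jog_arm:
  commands:
    - [-24.4, 2.9, -10.2, 0, -4.1, 0]
    - [-25.1, 2.9, -8.4, 0, -4.1, 0]
    - [-25.6, 2.9, -6.6, 0, -4.1, 0]
    - [-26, 2.9, -4.7, 0, -4.1, 0]
    - [-26.3, 2.9, -2.8, 0, -4.1, 0]
    - [-26.5, 2.9, -0.9, 0, -4.1, 0]
    - [-26.5, 2.9, 1, 0, -4.1, 0]
    - [-26.3, 2.9, 2.9, 0, -4.1, 0]
  hand: 85

```text
clock: 0.82
tcp_pos: [0.3887, -0.3948, 0.2077]
orientation: [[-0.548, -0.0, 0.836], [-0.836, 0.001, -0.548], [-0.0, -1.0, -0.001]]
ft_force: [-0.5, -0.3, -0.2]
gripper_width: 0.0851
```

Emit:
jog_arm:
  commands:
    - [-26, 2.9, 4.7, 0, -4.1, 0]
    - [-25.6, 2.9, 6.6, 0, -4.1, 0]
    - [-25.1, 2.9, 8.4, 0, -4.1, 0]
    - [-24.4, 2.9, 10.2, 0, -4.1, 0]
    - [-23.6, 2.9, 11.9, 0, -4.1, 0]
    - [-22.7, 2.9, 13.6, 0, -4.1, 0]
    - [0, 0, 0, 0, 0, 0]
    - [0, 0, 0, 0, 0, 0]

```text
clock: 1.48
tcp_pos: [0.4983, -0.2803, 0.1902]
orientation: [[-0.152, -0.001, 0.988], [-0.988, 0.001, -0.152], [-0.0, -1.0, -0.001]]
ft_force: [-0.9, 0.6, -0.4]
gripper_width: 0.0847
```

```bash
python3 - <<'E'
from h import *
o=manip.get_obs();print(o["clock"],o["tcp_pos"],o["orientation"],o["ft_force"])
snap("wrist","w1.png")
E
```

```text
1.4833 [ 0.49826561 -0.280301    0.1901984 ] [[-1.51561421e-01 -8.65272133e-04  9.88447463e-01]
 [-9.88447748e-01  5.67469854e-04 -1.51560968e-01]
 [-4.29772656e-04 -9.99999465e-01 -9.41282829e-04]] [-0.86472603  0.5661158  -0.42969404]
```

View pics/w1.png

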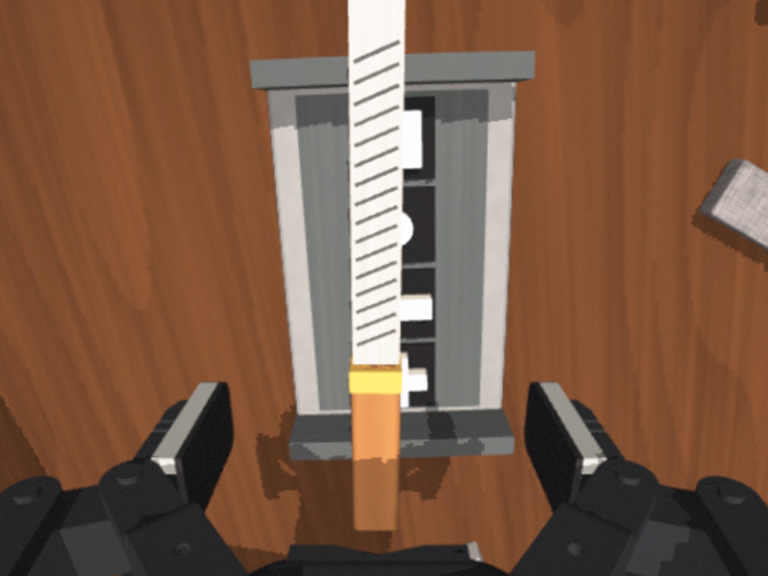

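```bash
python3 - <<'E'
from h import *
o=manip.get_obs()
np.set_printoptions(precision=4,suppress=True)
u=lambda p:np.array(p)/1.5-.2
r=ray("wrist",u([(376,528)]),.09,o);a=ray("wrist",u([(377,41),(377,365)]),.09,o)
print("butt",r,"blade",a); d=a[0]-a[1];print(np.degrees(np.arctan2(d[1],d[0])))
print("ferrule->balance", a[1]+d/np.linalg.norm(d)*.045, "from butt",r[0]+d/np.linalg.norm(d)*.15)
# console cheek tops outer corners
c=ray("wrist",u([(250,62),(535,52),(513,438),(291,443)]),.08,o);print(c)
E
```

```text
butt [[ 0.4739 -0.4329  0.09  ]] blade [[ 0.5152 -0.1711  0.09  ]
 [ 0.4913 -0.3251  0.09  ]]
81.16742707587107
ferrule->balance [ 0.4982 -0.2806  0.09  ] from butt [ 0.497  -0.2847  0.09  ]
[[ 0.4566 -0.1694  0.08  ]
 [ 0.5861 -0.1849  0.08  ]
 [ 0.561  -0.3891  0.08  ]
 [ 0.4334 -0.3726  0.08  ]]
```

The file lies centred between the jaws and lines up with them (its column is about 377 of 378), so I go straight down.

Emit:
jog_arm:
  commands:
    - [0, 20, 0, 0, 0, 0]
    - [0, 25, 0, 0, 0, 0]
    - [0, 25, 0, 0, 0, 0]
    - [0, 20, 0, 0, 0, 0]
    - [0, 12, 0, 0, 0, 0]
    - [0, 6, 0, 0, 0, 0]
    - [0, 3, 0, 0, 0, 0]
    - [0, 0, 0, 0, 0, 0]
  hand: 50

```text
clock: 2.2
tcp_pos: [0.4974, -0.2821, 0.0795]
orientation: [[-0.155, -0.0, 0.988], [-0.988, 0.0, -0.155], [-0.0, -1.0, -0.0]]
ft_force: [0.6, 0.3, 0.0]
gripper_width: 0.0504
```

```bash
python3 - <<'E'
from h import *
o=manip.get_obs();print(o["clock"],o["tcp_pos"],o["gripper_width"],o["ft_force"])
snap("wrist","w2.png")
E
```

```text
2.2 [ 0.49736977 -0.28207073  0.07954529] 0.05035647316497647 [0.59739855 0.27922198 0.01708097]
```

View pics/w2.png

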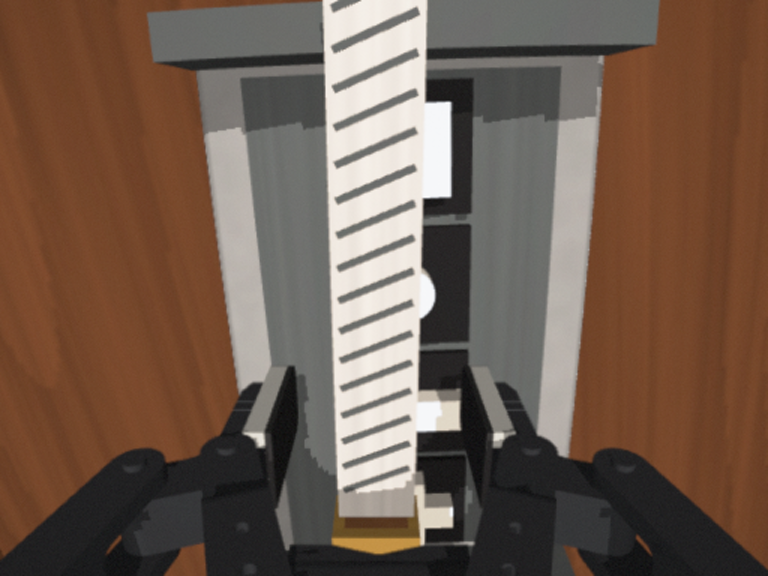

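Emit:
jog_arm:
  commands:
    - [0, 0, 0, 0, 0, 0]
    - [0, 0, 0, 0, 0, 0]
    - [0, 0, 0, 0, 0, 0]
    - [0, 0, 0, 0, 0, 0]
    - [0, 0, 0, 0, 0, 0]
    - [0, 0, 0, 0, 0, 0]
    - [0, 0, 0, 0, 0, 0]
    - [0, 0, 0, 0, 0, 0]
  hand: 15
  newtons: 70

```text
clock: 2.92
tcp_pos: [0.4981, -0.2819, 0.081]
orientation: [[-0.153, 0.001, 0.988], [-0.988, -0.001, -0.153], [0.001, -1.0, 0.001]]
ft_force: [-2.7, -0.7, 5.3]
gripper_width: 0.0215
```

Emit:
jog_arm:
  commands:
    - [0, -2, 0, 0, 0, 0]
    - [0, -3, 0, 0, 0, 0]
    - [0, -5, 0, 0, 0, 0]
    - [0, -10, 0, 0, 0, 0]
    - [0, -20, 0, 0, 0, 0]
    - [0, -20, 0, 0, 0, 0]
    - [0, -10, 0, 0, 0, 0]
    - [0, 0, 0, 0, 0, 0]

```text
clock: 3.58
tcp_pos: [0.4996, -0.2827, 0.1527]
orientation: [[-0.154, 0.005, 0.988], [-0.988, -0.003, -0.154], [0.002, -1.0, 0.005]]
ft_force: [0.2, -0.3, -3.6]
gripper_width: 0.0218
```

```bash
python3 - <<'E'
from h import *
o=manip.get_obs();print(o["clock"],o["tcp_pos"],o["gripper_width"],o["ft_force"],o["wrist_torque"])
snap("wrist","w3.png");snap("scene","s3.png")
plan([.5386,.2711,.15],3.98,20)
E
```

```text
3.5833 [ 0.4996148  -0.28269545  0.15271604] 0.02180867155577178 [ 0.17941126 -0.25303045 -3.59451915] [ 0.01333675 -0.04227681  0.00678045]
[-27.6, -0.0, -2.2, -0.0, -0.64, 0.0],
[-27.6, -0.0, -1.9, -0.0, -0.64, 0.0],
[-27.7, -0.0, -1.6, -0.0, -0.64, 0.0],
[-27.7, -0.0, -1.3, -0.0, -0.64, 0.0],
[-27.7, -0.0, -1.0, -0.0, -0.64, 0.0],
[-27.7, -0.0, -0.7, -0.0, -0.64, 0.0],
[-27.7, -0.0, -0.4, -0.0, -0.64, 0.0],
[-27.7, -0.0, -0.1, -0.0, -0.64, 0.0],
[-27.7, -0.0, 0.2, -0.0, -0.64, 0.0],
[-27.7, -0.0, 0.6, -0.0, -0.64, 0.0],
[-27.7, -0.0, 0.9, -0.0, -0.64, 0.0],
[-27.7, -0.0, 1.2, -0.0, -0.64, 0.0],
[-27.7, -0.0, 1.5, -0.0, -0.64, 0.0],
[-27.6, -0.0, 1.8, -0.0, -0.64, 0.0],
[-27.6, -0.0, 2.1, -0.0, -0.64, 0.0],
[-27.6, -0.0, 2.4, -0.0, -0.64, 0.0],
[-27.6, -0.0, 2.7, -0.0, -0.64, 0.0],
[-27.5, -0.0, 3.0, -0.0, -0.64, 0.0],
[-27.5, -0.0, 3.3, -0.0, -0.64, 0.0],
[-27.5, -0.0, 3.6, -0.0, -0.64, 0.0],
```

View pics/w3.png

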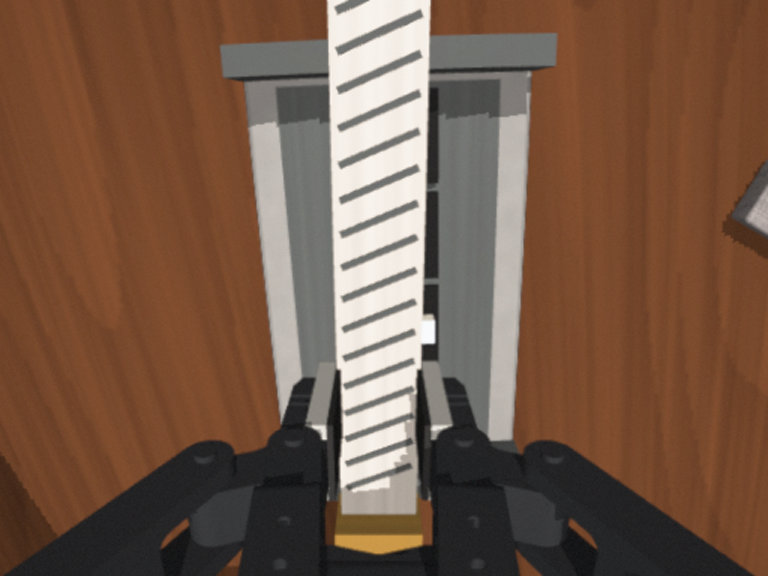

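View pics/s3.png

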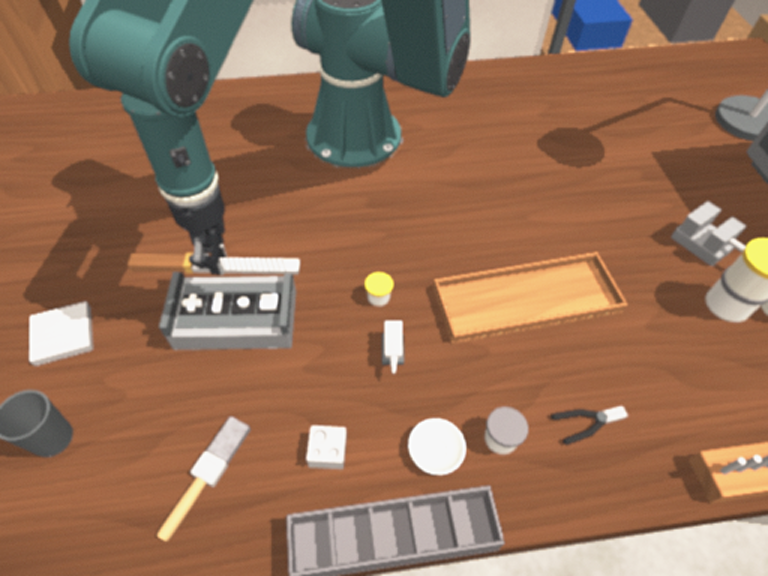

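The file is held level, with 21.8 mm measured opening and -3.6 N of weight. I carry it over at z 0.15, above the tub and anvil.

Emit:
jog_arm:
  commands:
    - [-20, 0, -2.2, 0, -0.64, 0]
    - [-27.6, 0, -1.9, 0, -0.64, 0]
    - [-27.7, 0, -1.6, 0, -0.64, 0]
    - [-27.7, 0, -1.3, 0, -0.64, 0]
    - [-27.7, 0, -1.0, 0, -0.64, 0]
    - [-27.7, 0, -0.7, 0, -0.64, 0]
    - [-27.7, 0, -0.4, 0, -0.64, 0]
    - [-27.7, 0, -0.1, 0, -0.64, 0]

```text
clock: 4.35
tcp_pos: [0.5117, -0.0663, 0.1483]
orientation: [[-0.064, -0.003, 0.998], [-0.998, 0.001, -0.064], [-0.001, -1.0, -0.003]]
ft_force: [0.9, 0.5, -3.9]
gripper_width: 0.0219
```

Emit:
jog_arm:
  commands:
    - [-27.7, 0, 0.2, 0, -0.64, 0]
    - [-27.7, 0, 0.6, 0, -0.64, 0]
    - [-27.7, 0, 0.9, 0, -0.64, 0]
    - [-27.7, 0, 1.2, 0, -0.64, 0]
    - [-27.7, 0, 1.5, 0, -0.64, 0]
    - [-27.6, 0, 1.8, 0, -0.64, 0]
    - [-27.6, 0, 2.1, 0, -0.64, 0]
    - [-27.6, 0, 2.4, 0, -0.64, 0]

```text
clock: 5.02
tcp_pos: [0.5281, 0.1543, 0.1482]
orientation: [[0.025, -0.003, 1.0], [-1.0, -0.0, 0.025], [0.0, -1.0, -0.003]]
ft_force: [0.6, -0.1, -3.4]
gripper_width: 0.0219
```

Emit:
jog_arm:
  commands:
    - [-27.6, 0, 2.7, 0, -0.64, 0]
    - [-27.5, 0, 3, 0, -0.64, 0]
    - [-27.5, 0, 3.3, 0, -0.64, 0]
    - [-24, 0, 3.6, 0, -0.64, 0]
    - [-12, 0, 0, 0, 0, 0]
    - [-5, 0, 0, 0, 0, 0]
    - [0, 0, 0, 0, 0, 0]
    - [0, 0, 0, 0, 0, 0]

```text
clock: 5.68
tcp_pos: [0.5356, 0.276, 0.1489]
orientation: [[0.069, -0.002, 0.998], [-0.998, -0.001, 0.069], [0.001, -1.0, -0.002]]
ft_force: [0.6, -0.2, -3.8]
gripper_width: 0.0221
```

```bash
python3 - <<'E'
from h import *
o=manip.get_obs();print(o["clock"],o["tcp_pos"],o["orientation"],o["gripper_width"],o["ft_force"])
snap("wrist","w4.png");snap("top","t4.png");snap("scene","s4.png")
plan([.538,.281,.15],3.98,1)
E
```

```text
5.6833 [0.53563738 0.27599738 0.14893543] [[ 0.06921021 -0.00178486  0.9976005 ]
 [-0.99760141 -0.00129674  0.06920795]
 [ 0.0011701  -0.99999757 -0.00187033]] 0.02208517477975144 [ 0.58198215 -0.19792323 -3.82425481]
[-5.2, -0.4, 2.1, 0.04, -0.09, 0.03],
```

View pics/w4.png

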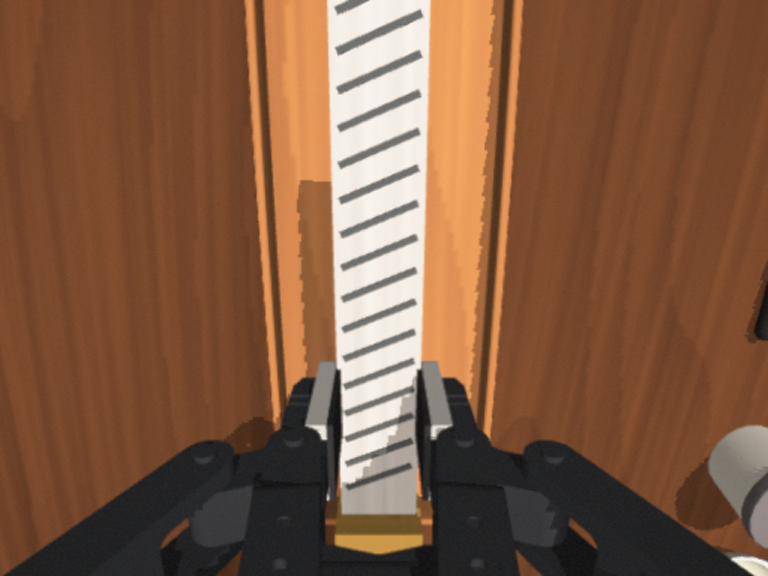

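View pics/s4.png

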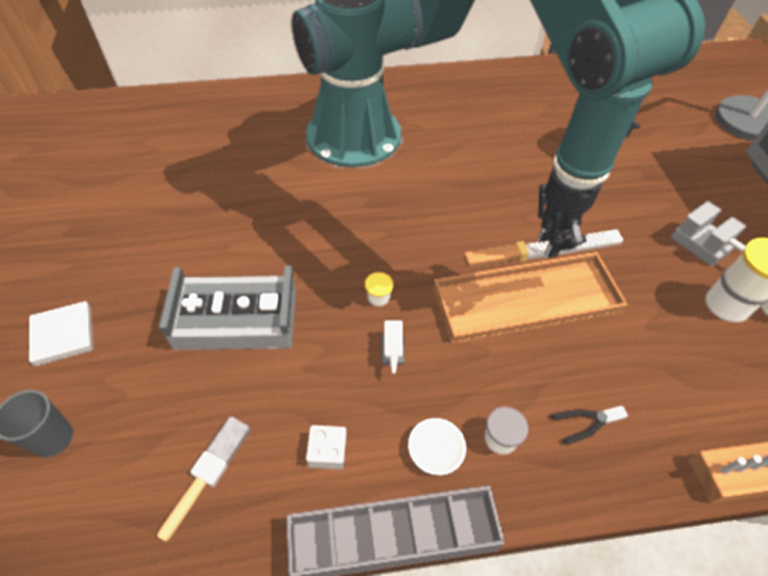

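The file is above the tray and parallel to it, about 2–3 mm left of the centre line and 5 mm short of centre. I correct for that and go down.

Emit:
jog_arm:
  commands:
    - [-5, 10, 2.5, 0, 0, 0]
    - [0, 25, 0, 0, 0, 0]
    - [0, 28, 0, 0, 0, 0]
    - [0, 28, 0, 0, 0, 0]
    - [0, 20, 0, 0, 0, 0]
    - [0, 12, 0, 0, 0, 0]
    - [0, 4, 0, 0, 0, 0]
    - [0, 0, 0, 0, 0, 0]

```text
clock: 6.5
tcp_pos: [0.5382, 0.2819, 0.0217]
orientation: [[0.069, -0.002, 0.998], [-0.998, -0.001, 0.069], [0.0, -1.0, -0.002]]
ft_force: [0.0, -0.5, -3.7]
gripper_width: 0.0218
```

Emit:
jog_arm:
  commands:
    - [0, 1, 0, 0, 0, 0]
    - [0, 1, 0, 0, 0, 0]
    - [0, 1, 0, 0, 0, 0]
    - [0, 1, 0, 0, 0, 0]
    - [0, 1, 0, 0, 0, 0]
    - [0, 1, 0, 0, 0, 0]
    - [0, 1, 0, 0, 0, 0]
    - [0, 0, 0, 0, 0, 0]

```text
clock: 7.17
tcp_pos: [0.5384, 0.2822, 0.0156]
orientation: [[0.069, -0.0, 0.998], [-0.998, 0.0, 0.069], [-0.0, -1.0, -0.0]]
ft_force: [-0.5, -0.2, -3.2]
gripper_width: 0.0219
```

Emit:
jog_arm:
  commands:
    - [0, 1.5, 0, 0, 0, 0]
    - [0, 1.5, 0, 0, 0, 0]
    - [0, 1, 0, 0, 0, 0]
    - [0, 1, 0, 0, 0, 0]
    - [0, 1, 0, 0, 0, 0]
    - [0, 1, 0, 0, 0, 0]
    - [0, 0, 0, 0, 0, 0]
    - [0, 0, 0, 0, 0, 0]

```text
clock: 7.83
tcp_pos: [0.5385, 0.2823, 0.0087]
orientation: [[0.069, -0.0, 0.998], [-0.998, 0.0, 0.069], [-0.0, -1.0, -0.0]]
ft_force: [-0.4, -0.0, -4.1]
gripper_width: 0.0219
```

```bash
python3 - <<'E'
from h import *
o=manip.get_obs();print(o["tcp_pos"],o["ft_force"],o["wrist_torque"])
snap("wrist","w5.png");snap("scene","s5.png",3.5,(280,140,440,240))
E
```

```text
[0.53850815 0.28227466 0.00865235] [-0.36350063 -0.01054584 -4.14318023] [-0.04859759  0.02941731 -0.02773947]
```

View pics/s5.png

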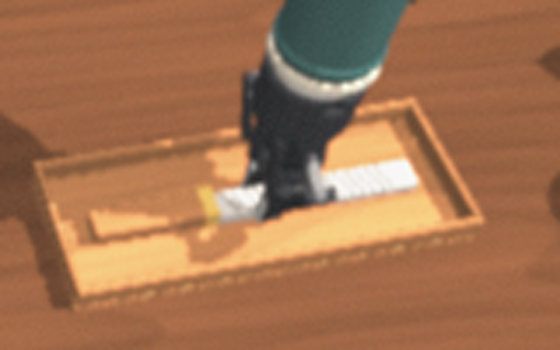

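View pics/w5.png

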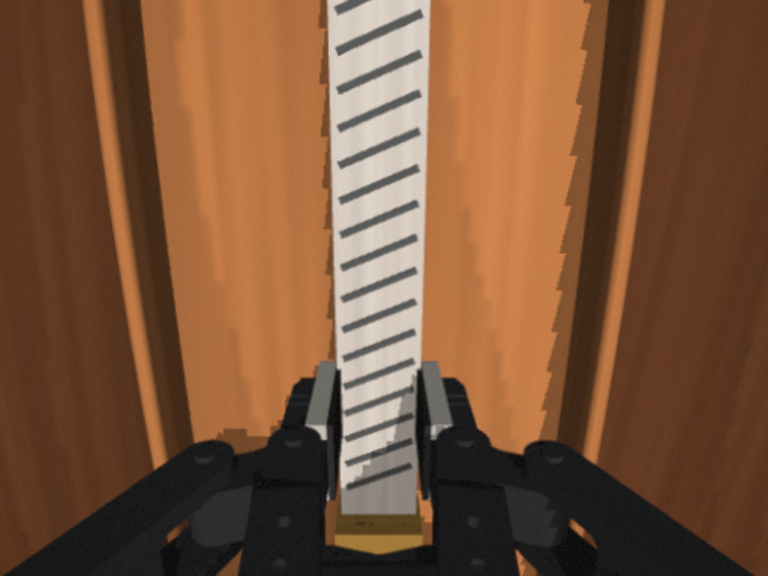

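The file is centred between the tray walls and just above the floor. I lower slowly until the force shows contact.

Emit:
jog_arm:
  commands:
    - [0, 0.5, 0, 0, 0, 0]
    - [0, 0, 0, 0, 0, 0]
    - [0, 0.5, 0, 0, 0, 0]
    - [0, 0, 0, 0, 0, 0]
    - [0, 0.5, 0, 0, 0, 0]
    - [0, 0, 0, 0, 0, 0]
    - [0, 0.5, 0, 0, 0, 0]
    - [0, 0, 0, 0, 0, 0]

```text
clock: 8.6
tcp_pos: [0.5385, 0.2823, 0.0067]
orientation: [[0.069, -0.0, 0.998], [-0.998, 0.0, 0.069], [-0.0, -1.0, -0.0]]
ft_force: [-0.3, -0.8, -2.5]
gripper_width: 0.0218
```

Emit:
jog_arm:
  commands:
    - [0, 0.4, 0, 0, 0, 0]
    - [0, 0, 0, 0, 0, 0]
    - [0, 0.4, 0, 0, 0, 0]
    - [0, 0, 0, 0, 0, 0]
    - [0, 0, 0, 0, 0, 0]
    - [0, 0, 0, 0, 0, 0]
    - [0, 0, 0, 0, 0, 0]
    - [0, 0, 0, 0, 0, 0]

```text
clock: 9.27
tcp_pos: [0.5386, 0.2823, 0.0061]
orientation: [[0.069, 0.0, 0.998], [-0.998, 0.0, 0.069], [-0.0, -1.0, 0.0]]
ft_force: [0.1, -0.3, -1.6]
gripper_width: 0.0218
```

Emit:
jog_arm:
  commands:
    - [0, 0.5, 0, 0, 0, 0]
    - [0, 0, 0, 0, 0, 0]
    - [0, 0.3, 0, 0, 0, 0]
    - [0, 0, 0, 0, 0, 0]
    - [0, 0, 0, 0, 0, 0]
    - [0, 0, 0, 0, 0, 0]
    - [0, 0, 0, 0, 0, 0]
    - [0, 0, 0, 0, 0, 0]

```text
clock: 9.93
tcp_pos: [0.5387, 0.2823, 0.006]
orientation: [[0.069, 0.0, 0.998], [-0.998, 0.0, 0.069], [-0.0, -1.0, 0.0]]
ft_force: [-3.2, -0.9, 7.4]
gripper_width: 0.0217
```

Emit:
jog_arm:
  commands:
    - [0, 0, 0, 0, 0, 0]
    - [0, 0, 0, 0, 0, 0]
    - [0, 0, 0, 0, 0, 0]
    - [0, 0, 0, 0, 0, 0]
    - [0, 0, 0, 0, 0, 0]
    - [0, 0, 0, 0, 0, 0]
    - [0, 0, 0, 0, 0, 0]
    - [0, 0, 0, 0, 0, 0]
  hand: 50

```text
clock: 10.6
tcp_pos: [0.5386, 0.2823, 0.0051]
orientation: [[0.069, -0.0, 0.998], [-0.998, 0.0, 0.069], [-0.0, -1.0, -0.0]]
ft_force: [-0.3, 0.1, 0.1]
gripper_width: 0.0498
```

Emit:
jog_arm:
  commands:
    - [0, -5, 0, 0, 0, 0]
    - [0, -10, 0, 0, 0, 0]
    - [0, -20, 0, 0, 0, 0]
    - [0, -25, 0, 0, 0, 0]
    - [0, -30, 0, 0, 0, 0]
    - [0, -20, 0, 0, 0, 0]
    - [0, 0, 0, 0, 0, 0]
    - [0, 0, 0, 0, 0, 0]

```text
clock: 11.27
tcp_pos: [0.5398, 0.2828, 0.1175]
orientation: [[0.069, 0.004, 0.998], [-0.998, 0.002, 0.069], [-0.001, -1.0, 0.004]]
ft_force: [-0.0, 0.3, -1.1]
gripper_width: 0.0501
```

```bash
python3 - <<'E'
from h import *
o=manip.get_obs();print(o["clock"],o["tcp_pos"],o["ft_force"])
snap("wrist","w6.png");snap("scene","s6.png",3.5,(280,140,440,240))
plan([.507,-.15,.13],-6.5,16)
E
```

```text
11.2667 [0.53983414 0.28277051 0.11750892] [-0.04781469  0.29135613 -1.05485053]
[26.8, -0.9, -3.8, 0.0, 0.65, 0.0],
[26.8, -0.9, -3.5, 0.0, 0.65, 0.0],
[26.9, -0.9, -3.2, 0.0, 0.65, 0.0],
[26.9, -0.9, -2.9, 0.0, 0.65, 0.0],
[27.0, -0.9, -2.6, 0.0, 0.65, 0.0],
[27.0, -0.9, -2.3, 0.0, 0.65, 0.0],
[27.0, -0.9, -2.0, 0.0, 0.65, 0.0],
[27.0, -0.9, -1.6, 0.0, 0.65, 0.0],
[27.0, -0.9, -1.3, 0.0, 0.65, 0.0],
[27.1, -0.9, -1.0, 0.0, 0.65, 0.0],
[27.1, -0.9, -0.7, 0.0, 0.65, 0.0],
[27.1, -0.9, -0.4, 0.0, 0.65, 0.0],
[27.1, -0.9, -0.1, 0.0, 0.65, 0.0],
[27.1, -0.9, 0.2, 0.0, 0.65, 0.0],
[27.1, -0.9, 0.5, 0.0, 0.65, 0.0],
[27.1, -0.9, 0.8, 0.0, 0.65, 0.0],
```

View pics/w6.png

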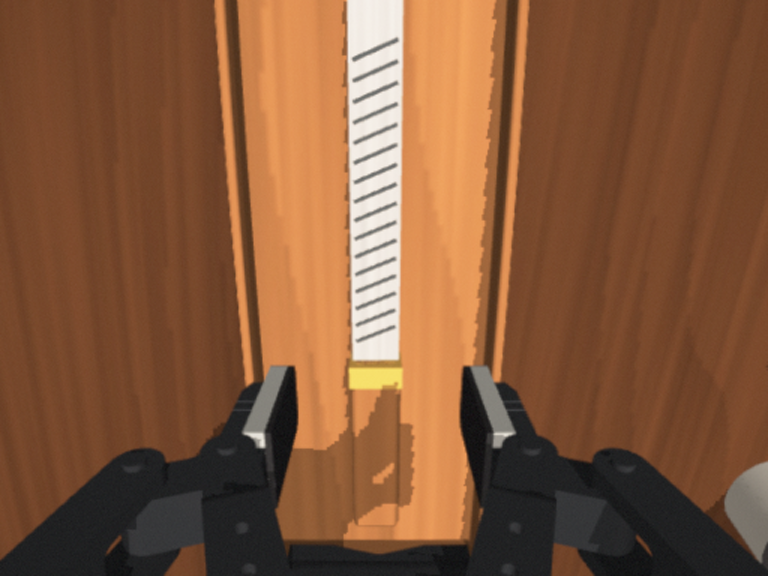

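View pics/s6.png

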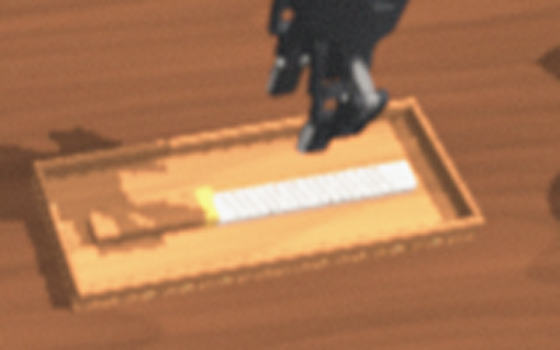

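The file lies flat and centred in the tray, clear of all walls (blade column about 375 in the wrist view). I shut the fingers and return to the console.

Emit:
jog_arm:
  commands:
    - [15, -3, -3.8, 0, 0.65, 0]
    - [26.8, -3, -3.5, 0, 0.65, 0]
    - [26.9, -3, -3.2, 0, 0.65, 0]
    - [26.9, -3, -2.9, 0, 0.65, 0]
    - [27, -3, -2.6, 0, 0.65, 0]
    - [27, -3, -2.3, 0, 0.65, 0]
    - [27, -3, -2, 0, 0.65, 0]
    - [27, -3, -1.6, 0, 0.65, 0]
  hand: 0
  newtons: 40

```text
clock: 12.03
tcp_pos: [0.5204, 0.076, 0.1382]
orientation: [[-0.023, -0.003, 1.0], [-1.0, -0.0, -0.023], [0.0, -1.0, -0.003]]
ft_force: [0.1, 0.1, -0.0]
gripper_width: 0.0
```

Emit:
jog_arm:
  commands:
    - [27, -1, -1.3, 0, 0.65, 0]
    - [27, -1, -1, 0, 0.65, 0]
    - [27, -1, -0.7, 0, 0.65, 0]
    - [27, 0, -0.4, 0, 0.65, 0]
    - [27, 0, -0.1, 0, 0.65, 0]
    - [27, 0, 0.2, 0, 0.65, 0]
    - [27, 0, 0.5, 0, 0.65, 0]
    - [27, 0, 0.8, 0, 0.65, 0]

```text
clock: 12.7
tcp_pos: [0.505, -0.1389, 0.141]
orientation: [[-0.113, -0.003, 0.994], [-0.994, 0.001, -0.113], [-0.001, -1.0, -0.003]]
ft_force: [0.1, 0.9, -0.2]
gripper_width: -0.0001
```

Emit:
jog_arm:
  commands:
    - [27, 0, 0.6, 0, 0, 0]
    - [27, 0, 0.6, 0, 0, 0]
    - [27, 0, 0.6, 0, 0, 0]
    - [24, 0, 0.6, 0, 0, 0]
    - [12, 0, 0, 0, 0, 0]
    - [4, 0, 0, 0, 0, 0]
    - [0, 0, 0, 0, 0, 0]
    - [0, 0, 0, 0, 0, 0]

```text
clock: 13.37
tcp_pos: [0.4951, -0.2569, 0.1416]
orientation: [[-0.112, -0.001, 0.994], [-0.994, 0.002, -0.112], [-0.001, -1.0, -0.001]]
ft_force: [-0.6, -0.8, 0.1]
gripper_width: -0.0001
```

```bash
python3 - <<'E'
from h import *
o=manip.get_obs();print(o["clock"],o["tcp_pos"],o["orientation"],o["gripper_width"],o["ft_force"])
snap("wrist","w7.png");snap("scene","s7.png",1.5)
E
```

```text
13.3667 [ 0.49511281 -0.25690307  0.14155916] [[-0.11243374 -0.00131801  0.99365835]
 [-0.9936582   0.00158352 -0.11243162]
 [-0.00142529 -0.99999788 -0.00148769]] -0.00012172995835995216 [-0.58044147 -0.83852528  0.08849907]
```

View pics/w7.png

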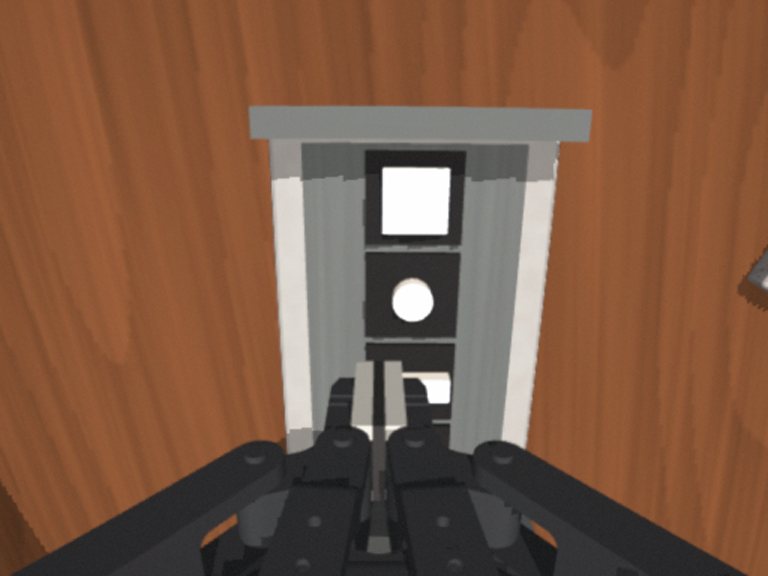

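View pics/s7.png

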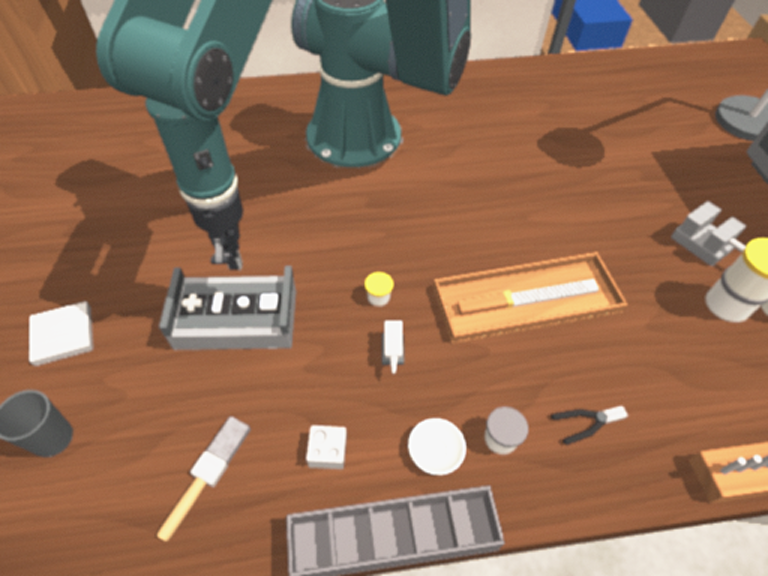

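The wrist view shows the square key at (415,201), the round key at (412,300), and the bar partly hidden at about row 388. The file is still lying in the tray.

```bash
python3 - <<'E'
from h import *
np.set_printoptions(precision=4,suppress=True)
o=manip.get_obs();R=np.array(o["orientation"]);p=np.array(o["tcp_pos"])
X=ray("wrist",np.array([(415.5,201),(412,300),(425,388)])/1.5-.2,.062,o);print(X)
ax=X[0]-X[1];print(np.linalg.norm(ax),np.degrees(np.arctan2(-ax[0],ax[1])))
print("tool-frame mm to square, round:",(X[:2]-p)@R*1e3)
u=np.array([.107,.994,0]);print("bar est",X[1]-u*.046, X[0]-u*.092)
E
```

```text
[[ 0.5175 -0.2138  0.062 ]
 [ 0.5119 -0.2589  0.062 ]
 [ 0.5141 -0.3051  0.062 ]]
0.04544952409389706 -7.125060648372143
tool-frame mm to square, round: [[-44.8085  79.8518  17.2234]
 [  0.6371  79.8043  16.631 ]]
bar est [ 0.507  -0.3046  0.062 ] [ 0.5077 -0.3052  0.062 ]
```

Emit:
jog_arm:
  commands:
    - [1, 10, 10, 0, 0, 0]
    - [0, 15, 6.5, 0, 0, 0]
    - [0, 20, 0, 0, 0, 0]
    - [0, 15, 0, 0, 0, 0]
    - [0, 8, 0, 0, 0, 0]
    - [0, 4, 0, 0, 0, 0]
    - [0, 0, 0, 0, 0, 0]
    - [0, 0, 0, 0, 0, 0]

```text
clock: 14.13
tcp_pos: [0.5126, -0.2608, 0.0703]
orientation: [[-0.112, 0.0, 0.994], [-0.994, -0.0, -0.112], [0.0, -1.0, 0.0]]
ft_force: [0.1, -0.7, -0.0]
gripper_width: 0.0001
```

```bash
python3 - <<'E'
from h import *
o=manip.get_obs();print(o["clock"],o["tcp_pos"],o["ft_force"])
snap("wrist","w8.png");snap("scene","s8.png",5,(90,150,220,250))
E
```

```text
14.1333 [ 0.51261002 -0.26081677  0.07029826] [ 0.07612365 -0.65620663 -0.0094486 ]
```

View pics/w8.png

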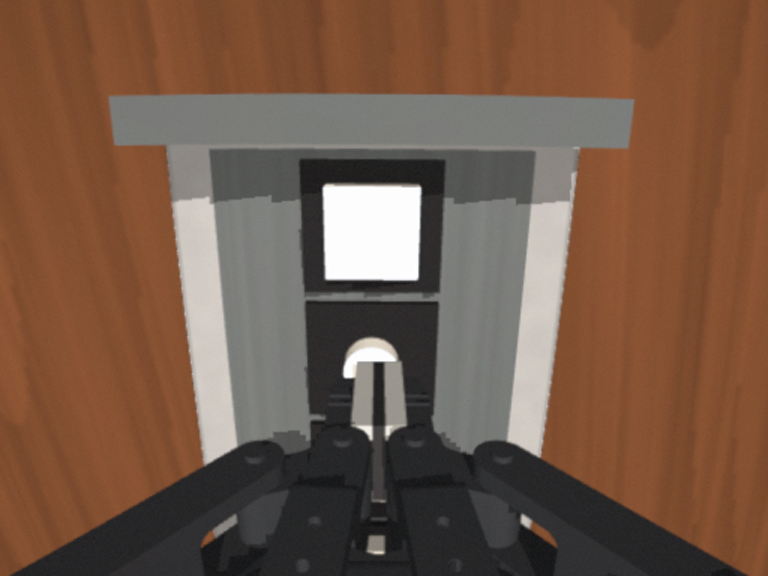

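View pics/s8.png

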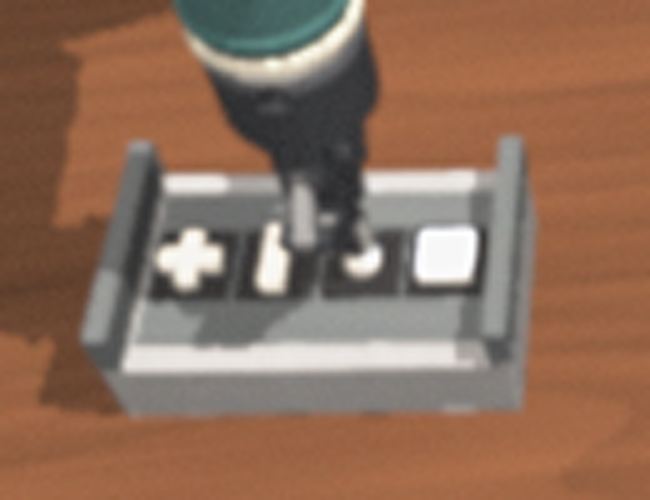

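```bash
python3 - <<'E'
from h import *
np.set_printoptions(precision=4,suppress=True)
o=manip.get_obs();R=np.array(o["orientation"]);p=np.array(o["tcp_pos"])
X=ray("wrist",np.array([(371.5,232)])/1.5-.2,.062,o);print("square tool mm",(X-p)@R*1e3,X)
print("TCP proj and below",proj("wrist",[p,p+[0,0,-.008]],o)*1.5)
E
```

```text
square tool mm [[-47.1736   8.9076  -0.8423]] [[ 0.5173 -0.2142  0.062 ]]
TCP proj and below [[374.1378 385.9987]
 [374.2754 373.7251]]
```

The target is within about 1 mm. I press slowly.

Emit:
jog_arm:
  commands:
    - [-1, 2, -1, 0, 0, 0]
    - [0, 3, 0, 0, 0, 0]
    - [0, 2, 0, 0, 0, 0]
    - [0, 2, 0, 0, 0, 0]
    - [0, 2, 0, 0, 0, 0]
    - [0, 2, 0, 0, 0, 0]
    - [0, 1, 0, 0, 0, 0]
    - [0, 0, 0, 0, 0, 0]

```text
clock: 14.9
tcp_pos: [0.5112, -0.2598, 0.0562]
orientation: [[-0.112, -0.0, 0.994], [-0.994, 0.0, -0.112], [-0.0, -1.0, -0.0]]
ft_force: [-1.0, 0.6, 3.7]
gripper_width: 0.0002
```

Emit:
jog_arm:
  commands:
    - [0, 0.5, 0, 0, 0, 0]
    - [0, 0.5, 0, 0, 0, 0]
    - [0, 0.3, 0, 0, 0, 0]
    - [0, 0, 0, 0, 0, 0]
    - [0, 0, 0, 0, 0, 0]
    - [0, 0, 0, 0, 0, 0]
    - [0, 0, 0, 0, 0, 0]
    - [0, 0, 0, 0, 0, 0]

```text
clock: 15.57
tcp_pos: [0.5113, -0.2598, 0.0559]
orientation: [[-0.112, 0.0, 0.994], [-0.994, -0.0, -0.112], [0.0, -1.0, 0.0]]
ft_force: [-3.3, 1.2, 13.2]
gripper_width: 0.0
```

The round key bottomed out: 13 N at z 0.0559. I rise, look, and shift one pitch to the bar key.

Emit:
jog_arm:
  commands:
    - [0, -5, 0, 0, 0, 0]
    - [0, -10, 0, 0, 0, 0]
    - [0, -10, 0, 0, 0, 0]
    - [0, -4, 0, 0, 0, 0]
    - [16, 0, 0, 0, 0, 0]
    - [20, 0, 0, 0, 0, 0]
    - [10, 0, 0, 0, 0, 0]
    - [0, 0, 0, 0, 0, 0]

```text
clock: 16.23
tcp_pos: [0.5062, -0.3084, 0.0838]
orientation: [[-0.114, 0.001, 0.993], [-0.993, -0.001, -0.114], [0.001, -1.0, 0.001]]
ft_force: [0.1, 0.3, 0.1]
gripper_width: 0.0002
```

```bash
python3 - <<'E'
from h import *
o=manip.get_obs();p=np.array(o["tcp_pos"]);print(o["clock"],p,o["ft_force"])
print(proj("wrist",[[p[0],p[1],.062]],o)*1.5)
snap("wrist","w9.png");snap("scene","s9.png",5,(90,150,220,250))
R=np.array(o["orientation"])
E
```

```text
16.2333 [ 0.50624079 -0.30838103  0.08384964] [0.10841783 0.27785807 0.06476549]
[[374.51172319 354.81354763]]
```

View pics/w9.png

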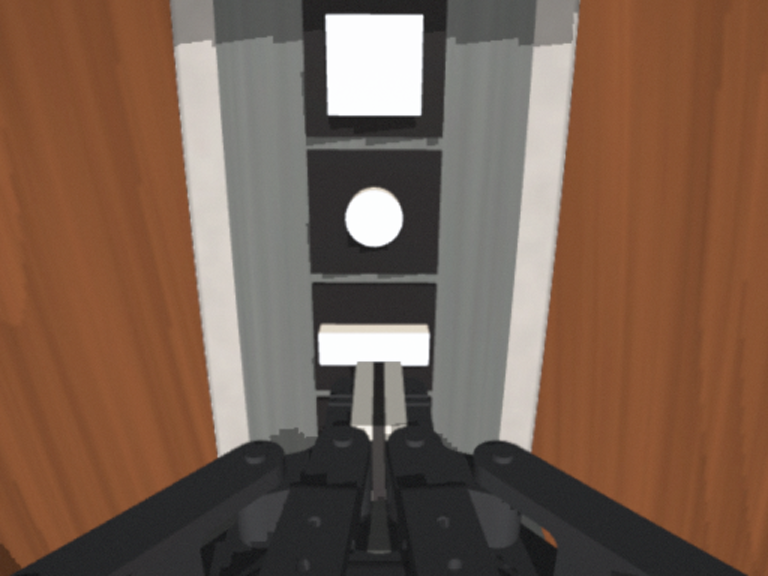

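View pics/s9.png

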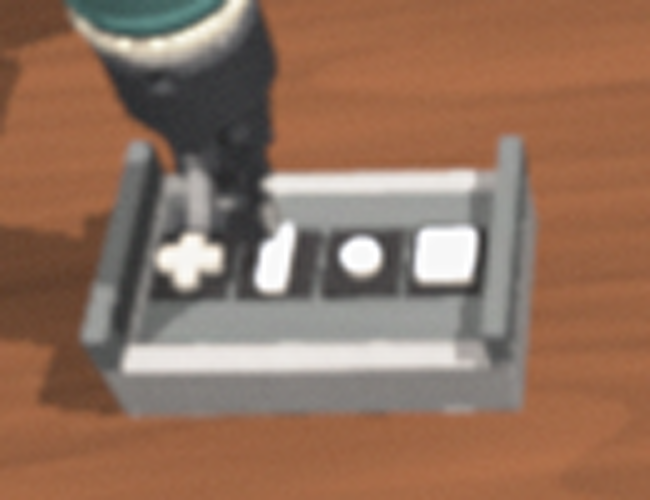

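The round key has sprung back up. The bar's centre at row 349 is about 2 mm ahead of the TCP foot point (row 355), so I shift 2 mm and press.

Emit:
jog_arm:
  commands:
    - [-2, 8, 0, 0, 0, 0]
    - [0, 9, 0, 0, 0, 0]
    - [0, 4, 0, 0, 0, 0]
    - [0, 2, 0, 0, 0, 0]
    - [0, 2, 0, 0, 0, 0]
    - [0, 2, 0, 0, 0, 0]
    - [0, 1, 0, 0, 0, 0]
    - [0, 0, 0, 0, 0, 0]

```text
clock: 17.0
tcp_pos: [0.5058, -0.3026, 0.0561]
orientation: [[-0.112, -0.001, 0.994], [-0.994, 0.001, -0.112], [-0.001, -1.0, -0.001]]
ft_force: [-2.5, 4.9, 5.9]
gripper_width: 0.0002
```

Emit:
jog_arm:
  commands:
    - [0, 0.5, 0, 0, 0, 0]
    - [0, 0.5, 0, 0, 0, 0]
    - [0, 0.2, 0, 0, 0, 0]
    - [0, 0, 0, 0, 0, 0]
    - [0, 0, 0, 0, 0, 0]
    - [0, 0, 0, 0, 0, 0]
    - [0, 0, 0, 0, 0, 0]
    - [0, 0, 0, 0, 0, 0]

```text
clock: 17.67
tcp_pos: [0.5059, -0.3026, 0.0559]
orientation: [[-0.112, -0.001, 0.994], [-0.994, 0.001, -0.112], [-0.001, -1.0, -0.001]]
ft_force: [-3.8, 6.2, 14.8]
gripper_width: 0.0002
```

The bar key bottomed out at 14.8 N and z 0.0559. Next I rise and move to the square key.

Emit:
jog_arm:
  commands:
    - [0, -5, 0, 0, 0, 0]
    - [0, -10, 0, 0, 0, 0]
    - [0, -14, 0, 0, 0, 0]
    - [-20, -1, 0.5, 0, 0, 0]
    - [-27, 0, 0.5, 0, 0, 0]
    - [-26, 0, 0.4, 0, 0, 0]
    - [-14, 0, 0, 0, 0, 0]
    - [0, 0, 0, 0, 0, 0]

```text
clock: 18.33
tcp_pos: [0.5175, -0.2148, 0.0849]
orientation: [[-0.11, -0.0, 0.994], [-0.994, 0.001, -0.11], [-0.001, -1.0, -0.0]]
ft_force: [0.1, -0.4, 0.7]
gripper_width: 0.0001
```

Emit:
jog_arm:
  commands:
    - [0, 0, 0, 0, 0, 0]
    - [0, 0, 0, 0, 0, 0]
    - [0, 0, 0, 0, 0, 0]
    - [0, 0, 0, 0, 0, 0]
    - [0, 0, 0, 0, 0, 0]
    - [0, 0, 0, 0, 0, 0]
    - [0, 0, 0, 0, 0, 0]
    - [0, 0, 0, 0, 0, 0]

```text
clock: 19.0
tcp_pos: [0.5173, -0.2174, 0.0845]
orientation: [[-0.112, -0.0, 0.994], [-0.994, 0.0, -0.112], [-0.0, -1.0, -0.0]]
ft_force: [-0.4, 0.1, -0.3]
gripper_width: 0.0003
```

```bash
python3 - <<'E'
from h import *
o=manip.get_obs();p=np.array(o["tcp_pos"]);print(o["clock"],p,o["ft_force"])
print(proj("wrist",[[p[0],p[1],.062]],o)*1.5)
snap("wrist","w10.png");snap("scene","s10.png",5,(90,150,220,250))
E
```

```text
19.0 [ 0.51734655 -0.2174162   0.08453425] [-0.3770561   0.08669578 -0.26965955]
[[374.60822787 354.0278427 ]]
```

View pics/w10.png

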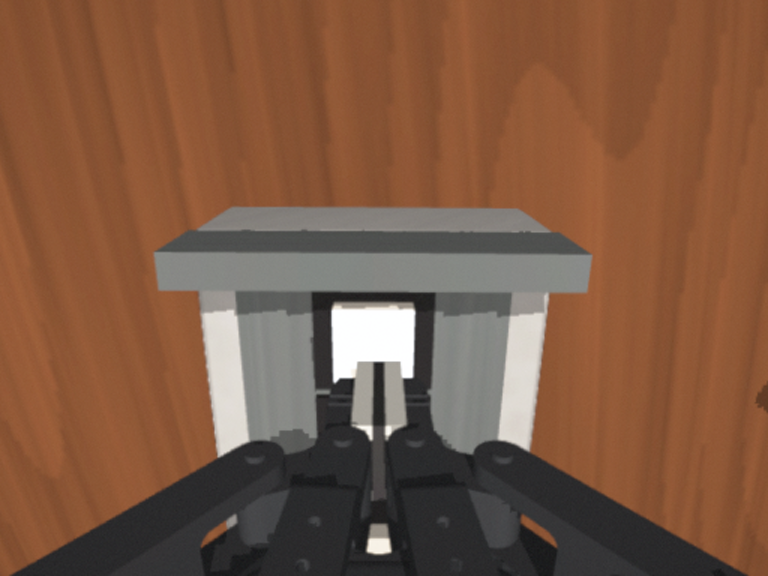

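View pics/s10.png

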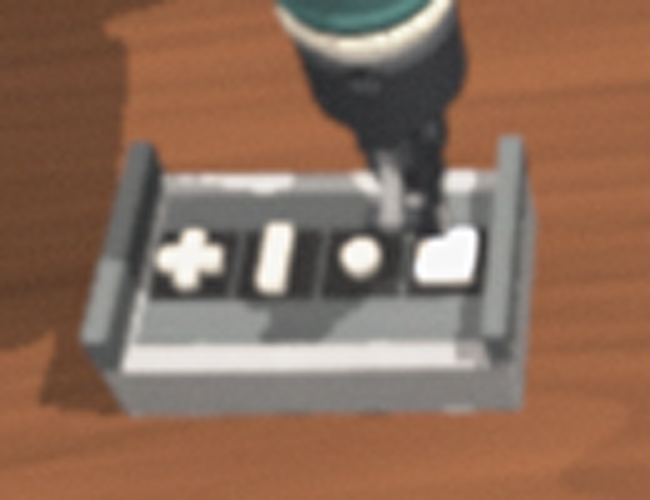

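The bar has sprung back. The square is about 2 mm ahead of the foot point, so I shift and press.

Emit:
jog_arm:
  commands:
    - [-1.5, 8, 0, 0, 0, 0]
    - [0, 9, 0, 0, 0, 0]
    - [0, 4, 0, 0, 0, 0]
    - [0, 2, 0, 0, 0, 0]
    - [0, 2, 0, 0, 0, 0]
    - [0, 2, 0, 0, 0, 0]
    - [0, 1, 0, 0, 0, 0]
    - [0, 0, 0, 0, 0, 0]

```text
clock: 19.77
tcp_pos: [0.517, -0.2153, 0.0564]
orientation: [[-0.112, -0.001, 0.994], [-0.994, 0.001, -0.112], [-0.001, -1.0, -0.001]]
ft_force: [-2.4, 1.8, 3.7]
gripper_width: 0.0001
```

Emit:
jog_arm:
  commands:
    - [0, 0.6, 0, 0, 0, 0]
    - [0, 0.6, 0, 0, 0, 0]
    - [0, 0.4, 0, 0, 0, 0]
    - [0, 0, 0, 0, 0, 0]
    - [0, 0, 0, 0, 0, 0]
    - [0, 0, 0, 0, 0, 0]
    - [0, 0, 0, 0, 0, 0]
    - [0, 0, 0, 0, 0, 0]

```text
clock: 20.43
tcp_pos: [0.5174, -0.2156, 0.0559]
orientation: [[-0.112, -0.0, 0.994], [-0.994, 0.0, -0.112], [-0.0, -1.0, -0.0]]
ft_force: [-4.2, 3.1, 11.0]
gripper_width: 0.0001
```

The square key bottomed out at 11 N. I retreat upwards.

Emit:
jog_arm:
  commands:
    - [0, -5, 0, 0, 0, 0]
    - [0, -10, 0, 0, 0, 0]
    - [0, -20, 0, 0, 0, 0]
    - [0, -25, 0, 0, 0, 0]
    - [0, -25, 0, 0, 0, 0]
    - [0, -15, 0, 0, 0, 0]
    - [0, 0, 0, 0, 0, 0]
    - [0, 0, 0, 0, 0, 0]

```text
clock: 21.1
tcp_pos: [0.5189, -0.2165, 0.1564]
orientation: [[-0.112, 0.003, 0.994], [-0.994, -0.002, -0.112], [0.002, -1.0, 0.004]]
ft_force: [1.0, -0.7, -0.1]
gripper_width: 0.0
```

```bash
python3 - <<'E'
from h import *
o=manip.get_obs();print(o["clock"],o["tcp_pos"],o["ft_force"])
snap("scene","s11.png",1.5)
E
```

```text
21.1 [ 0.51888713 -0.21654596  0.15639634] [ 0.99752877 -0.71780089 -0.07982502]
```

View pics/s11.png

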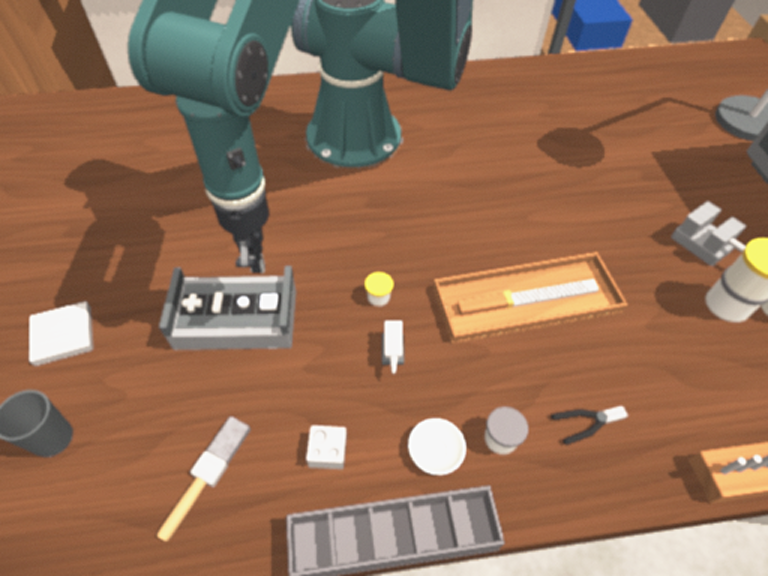

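The keys all look up, the file lies in the tray, the tub (378,287) and anvil (393,345) have not moved, and the arm is clear.

```bash
python3 -c "
from cell import manip
print(manip.finish_job())"
```

```text
the job is handed in; nothing more can be done
None
```

The file is lying flat in the tray, the kiln keys were pressed in the order asked, and the job is handed in at about 21 s of the 61 s allowed.

- **File:** I gripped the blade at its balance point, carried it above the tub and anvil, and lowered it until the force reading showed contact. The peak was about 7 N. After release the pictures showed it flat, centred and clear of the tray walls.
- **Keys:** I pressed round, then bar, then square with the shut fingertips. Each went about 6 mm down (tool tip at z = 0.056) and hit its stop, with an upward force of 13, 15 and 11 N. I lifted off fully after each one, and the pictures showed the keys back up.
- **Not touched:** The plus-shaped key was not pressed. In the last picture the tub and anvil stood where they had been at the start, and the arm was clear of everything.

No check failed. The estimates of the key positions from different cameras differed by 2–5 mm, so I corrected them from close-up wrist pictures before each press. At the bar key the fingers ended about 2 mm off its centre, still well clear of the neighbouring keys. The key positions come from force and height readings and from pictures, because key travel can't be read directly.

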